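Lock the cylinder-head fixture plate into its bench dock

TASK

Dock the fixture plate that carries the cylinder head: swing the cam lever fully open, push the plate along its guides until its headed stud has gone right into the mouth of the cam's curved slot, then swing the lever all the way round so that the cam draws the plate tight against both stop blocks. Let go, and leave the aerosol can, parts bin, wrench and carton where they are.

Things in the scene. Friction and masses are not known exactly. Their poses are not given: they have to be found in the camera images.
- dock: steel dock bolted to the bench, base 176 x 375 x 10 mm, with two guide rails (y = -197 to 43 mm), two stop blocks and the cam. Origin on the bench top midway between the rails; z up, y along the rails the way the plate is pushed in (to the cam), x across. Stop faces at y = 50 mm, cam pivot at x = 0, y = 112 mm. Oiled.
- stops (a point): midway between the faces of the two stop blocks (104 mm apart), 10 mm above the dock's base. At each block a sprung ejector pin stands out 6 mm and pushes the plate back (2 N at first touch, 4.5 N when home): a plate that is not locked does not stay home. Home, the plate's front edge is at this point.
- cam (a joint): turn of cam and lever about the upright pivot, rad, counter-clockwise from above positive: 0 = fully open (end stop, slot's mouth faces the stud), 2.1 = closed end stop. Stays where left; turns with 1 to 2 N at the knob, 3 to 9 N when drawing. More than 0.12 from open, the disc's rim bars the stud's way. Draws the stud in up to 1.75 rad, then only tightens.
- cam_pivot (a point): axis of the cam, on the top face of its steel disc (116 mm across, 8.5 mm thick, top 29 mm above the bench). Curved slot in the disc, 15 mm wide, about 30 mm wide at its mouth in the rim. With the cam open the slot's inner wall stops the incoming stud 41 mm from the pivot; turning the cam catches the stud if it is within 44 mm.
- cam_knob (a point): centre of the upright black knob at the end of the cam lever: 26 mm across, 42 mm tall (52 to 94 mm above the bench), 110 mm from the pivot. Seen from the pivot it lies at the cam's angle counter-clockwise from the dock's +x. The lever, 20 mm wide, runs from hub to knob 44 to 52 mm above the bench.
- plate_handle (a point): centre of the round bar of the plate's bow handle: bar 12 mm thick, 96 mm long across the guides, centre 58 mm above the bench, on two posts 84 mm apart, at the rear of the plate (away from the cam), 12 mm ahead of its rear edge. 34 mm free between bar and cylinder head (top 96 mm above the bench). Axes as the dock's.
- stud (a point): centre of the top of the headed stud (head 22 mm, neck 12 mm across) on a tongue ahead of the plate, 38 mm above the bench, 180 mm ahead of the handle bar. The plate, 130 x 160 x 10 mm, is held in the guides (1.5 mm play); plate and head are one piece of 0.95 kg that slides at about 2 N. Home, the stud is 30 mm from the pivot, at dock y = 82 mm.
- aerosol: bystander: red aerosol can 66 mm across, 200 mm tall, standing; origin at the centre of its foot
- parts_bin: bystander: open blue plastic bin 150 x 105 x 60 mm; origin under its centre
- wrench: bystander: spanner 200 mm long lying on the bench
- carton: bystander: closed carton 110 x 90 x 75 mm; origin under its centre
There are look-alikes about, which are no part of the job. Of the things shaped like the part that bears plate_handle, the aluminium one is meant.

How it is judged:
By the outcome, as a careful person would: the job done as asked, in the order asked, and still so for the second after the job is handed in, with the robot touching nothing.
It also fails if it takes over 72 s, if anything falls off the work surface, if the arm or the gripper's body presses on something with over 40 N, if the wrist force passes 120 N, or if a joint passes its speed limit or range.

ROBOT

A 6-joint arm with a two-finger parallel gripper is mounted at the origin on the work surface. World frame = base frame: x ahead of the robot, y to its left, z up, the work surface at z = 0. Lengths are in m, angles in rad, forces in N, time in s.
With the tool pointing down it reaches from about 0.25 to 0.725 m from the base axis. Payload 4 kg.
Tool frame: the origin (TCP) lies between the finger pads; the fingertips stand 11 mm ahead of it and the grasp point (between the pads) lies 8 mm behind it (bot.tip_extent is the distance from the TCP to the fingertips, in m); z points along the fingers, y is the line along which they close (so a half turn about z gives the same grasp; the last joint's range is limited). The gripper opens to 85 mm and grips with 20 to 120 N. Pads are 22 mm wide; open, the fingers measure 114 mm over their backs; the gripper's body (76 mm by 85 mm) begins 54 mm behind the grasp point. The pads swing forward as they close: fully open they stand 13 mm farther back than shut.
Start: joints at [1.189, 0.241, 0.005, 1.335, 0, 1.571], TCP at [0.186, 0.464, 0.242] pointing down, gripper open.
Joint ranges: [-2.72, 2.72], [-1.05, 1.87], [-1.09, 1.28], [-1.99, 2.15], [-1.42, 1.44], [-3.14, 3.14]. Speed limits (rad/s): [2.79, 2.79, 3.14, 3.14, 3.14, 3.14].

INTERFACE

Orientations are given as a unit quaternion [x, y, z, w].
In Python, from workcell import bot gives the robot as it stands. The module is installed in compiled form; this text tells all that it offers.
- The arm moves only by the tool drive_tool, never from a script. Its argument "rows" is a list of rows, each an object of numbers: "dx", "dy", "dz": the shift along the tool's x, y, z in units of 50 mm (1.0 is 50 mm); "wx", "wy", "wz": the turn, a rotation vector about the tool's x, y, z in units of 5 degrees (1.0 is 5 degrees); "hand": the finger opening in mm, from 0 to 85.4. A call has 1 to 20 rows; each row is the pose to reach, as a shift and turn from the pose commanded when the call began, along the tool's axes at that moment; what a row does not reach only later rows make up. A row lasts 1/10 s, in which the tool goes at most 50 mm and 8.59 degrees, less where a joint would pass 70% of its speed; a pose out of reach is approached as far as the arm can. A call with a gripper value outside its range is refused whole. The fingers move at their own pace and stop on an object; the grip force is fixed at half the most. Time passes only in rows, so rows that repeat a pose let the fingers close. It gives the time, the measured TCP pose, the force, the opening and the grip force at its end, in the units of the state.
- bot.get_obs(): the state, without advancing time (a new reading comes with each control period).
- bot.camera(name): name is "side" or "top" or "wrist"; returns the picture (420x560x3 uint8, red, green, blue); there is no depth.
- bot.get_calibration(name): a dict with "vfov" (degrees; the focal length in pixels is half the picture's height over the tangent of half this angle, whatever the lens; pixels are square), "cx", "cy" (the principal point, pixels), "origin" and "rotation" of the camera in the world; the wrist camera has in their place "mount" (4x4, takes a point from camera to tool coordinates, whose origin is the TCP and whose axes are the flange's). Camera axes: x right, y up, looking along -z (the intrinsics and any distortion apply to the point x, -y, -z); pixel columns grow to the right and rows downward; lengths in m; the calibration is good to about 2 mm. A picture is of the moment at which its call begins: read the wrist's pose just before it. get_calibration takes no time and is no camera call.
- bot.job_done(): hands the job in; it is judged then, once.
Trained networks look in the newest picture that a camera, given by its name, has taken for a name from the list of things; names that differ only in an ending like _2 or _b are one class to them, and where a whole thing is asked for, a point or a joint stands for the part that bears it (a point fixed in the world has none). Each returns a list of dicts, best first, with "score" (0 to 1); they miss things now and then, are a little off and sometimes report something else, mostly with a low value. They report only what shows in the picture. A call takes as long as a camera call. They do not tell look-alikes from the thing itself.
- bot.look_for(camera, thing): "extent" ([centre column, centre row, width, height] in pixels, round what is visible of it).
- bot.outline_of(camera, thing): "region" (420x560 bool, what is visible of it) and "extent" ([centre column, centre row, width, height] in pixels, round what is visible of it).
The state is a dict: "clock": time; "joint_pos": joint angles; "joint_vel": joint speeds; "tau": joint torques, N m; "eef_pos": TCP position; "tool_rot": TCP orientation; "ft_force": force on the tool from outside, world axes, zero at the start; "ft_torque": the same for the moment, N m; "grip_width": finger opening in m; "grasp_force": force on a finger pad.
Only numpy, scipy, OpenCV 4.12 (cv2) and the standard library are available. Lean on these libraries where they do the work, as an engineer would, in place of code of your own. Each camera call takes 0.05 s, during which the arm holds its last target. There are 200 camera calls.

## Working session

There is one attempt and no reset: what is moved stays moved. The work goes in short steps, Python scripts to look and compute and a tool call to move; the robot and the scene stay as the last step left them, time stands still between calls to the robot, and variables do not carry over. Pictures are saved under pics/ and viewed, at most 10 in all, crops included, and the job is handed in when it is done.

Besides the shell and the picture viewer there is one more tool, called after ">>>" as a command line: name --argument value ..., lists and objects as JSON in quotes. drive_tool: Moves the arm, as the interface text tells. Its arguments: {"type":"object","properties":{"rows":{"type":"array","items":{"type":"object","properties":{"dx":{"type":"number"},"dy":{"type":"number"},"dz":{"type":"number"},"wx":{"type":"number"},"wy":{"type":"number"},"wz":{"type":"number"},"hand":{"type":"number"}}}}},"required":["rows"]}

```bash
mkdir -p pics
cat > h.py <<'E'
import numpy as np, cv2
from workcell import bot
from scipy.spatial.transform import Rotation as R
def cam(n):
    c=bot.get_calibration(n); o=bot.get_obs()
    f=210/np.tan(np.radians(c['vfov'])/2)
    if 'mount' in c:
        T=np.eye(4);T[:3,:3]=R.from_quat(o['tool_rot']).as_matrix();T[:3,3]=o['eef_pos'];M=T@np.array(c['mount'])
        return c,f,M[:3,:3],M[:3,3]
    r=np.array(c['rotation']); 
    if r.shape!=(3,3): r=R.from_quat(r).as_matrix()
    return c,f,r,np.array(c['origin'])
def ray(cm,u,v):
    c,f,r,o=cm
    K=np.array([[f,0,c['cx']],[0,f,c['cy']],[0,0,1.]])
    d=c.get('distortion',c.get('dist'))
    p=cv2.undistortPoints(np.array([[[u,v]]],float),K,None if d is None else np.array(d,float))[0,0]
    return o, r@np.array([p[0],-p[1],-1])
def atz(cm,u,v,z):
    o,d=ray(cm,u,v); return o+d*(z-o[2])/d[2]
def proj(cm,P):
    c,f,r,o=cm
    q=r.T@(np.array(P)-o); q=np.array([q[0],-q[1],-q[2]])
    K=np.array([[f,0,c['cx']],[0,f,c['cy']],[0,0,1.]])
    d=c.get('distortion',c.get('dist'))
    return cv2.projectPoints(q.reshape(1,1,3),np.zeros(3),np.zeros(3),K,None if d is None else np.array(d,float))[0][0,0]
def save(img,n): cv2.imwrite('pics/'+n+'.png',img[:,:,::-1])
E
python3 - <<'E'
from h import *
ims=[]
for n in('top','side'):
    im=bot.camera(n);save(im,n);
    print(n,{k:np.round(v,4).tolist() if not isinstance(v,(str,dict)) else v for k,v in bot.get_calibration(n).items()})
    cm=cam(n)
    for t in ['dock','cam','cam_pivot','cam_knob','plate_handle','stud','stops','aerosol','parts_bin','wrench','carton']:
        try: r=bot.look_for(n,t)
        except Exception as e: print(t,e);continue
        print(t,[(round(x['score'],2),np.round(x['extent']).tolist()) for x in r[:4]])
print(bot.get_calibration('wrist'))
E
```

```text
top {'vfov': 56.7606, 'cx': 282.2578, 'cy': 204.103, 'origin': [0.3841, -0.0104, 1.0521], 'rotation': [-0.0563, 0.0589, 0.7073, -0.7022]}
dock [(0.83, [277.0, 218.0, 158.0, 66.0])]
cam [(0.97, [225.0, 212.0, 67.0, 56.0]), (0.43, [315.0, 215.0, 76.0, 45.0])]
cam_pivot [(0.9, [228.0, 213.0, 67.0, 58.0])]
cam_knob [(0.76, [229.0, 211.0, 60.0, 54.0])]
plate_handle [(0.91, [416.0, 310.0, 78.0, 81.0]), (0.8, [396.0, 145.0, 71.0, 65.0]), (0.8, [232.0, 122.0, 70.0, 69.0]), (0.62, [313.0, 217.0, 72.0, 47.0])]
stud [(0.92, [314.0, 215.0, 79.0, 50.0]), (0.88, [230.0, 121.0, 66.0, 71.0]), (0.72, [396.0, 144.0, 69.0, 67.0]), (0.64, [416.0, 311.0, 78.0, 86.0])]
stops [(0.94, [273.0, 217.0, 160.0, 66.0]), (0.66, [463.0, 210.0, 50.0, 49.0])]
aerosol [(0.58, [100.0, 171.0, 66.0, 45.0]), (0.17, [314.0, 216.0, 72.0, 47.0])]
parts_bin []
wrench [(0.63, [331.0, 138.0, 13.0, 63.0]), (0.52, [276.0, 217.0, 161.0, 65.0])]
carton [(0.75, [462.0, 209.0, 47.0, 52.0]), (0.55, [99.0, 259.0, 70.0, 70.0])]
side {'vfov': 53.2165, 'cx': 277.3452, 'cy': 206.7398, 'origin': [0.4355, -0.7697, 0.9852], 'rotation': [0.352
[... 610 characters left out ...]
6.0, 35.0, 56.0])]
aerosol [(0.87, [288.0, 111.0, 20.0, 60.0]), (0.51, [361.0, 263.0, 66.0, 17.0])]
parts_bin [(0.66, [225.0, 132.0, 50.0, 39.0])]
wrench [(0.86, [361.0, 262.0, 71.0, 17.0]), (0.31, [273.0, 187.0, 37.0, 59.0])]
carton [(0.73, [310.0, 392.0, 54.0, 56.0])]
{'vfov': 58.25787563057994, 'cx': 280.94476673438345, 'cy': 210.9884363668928, 'mount': array([[ 4.44469545e-05,  9.46955195e-01,  3.21365611e-01,
         8.36840450e-02],
       [ 9.99999985e-01, -9.58674384e-05,  1.44182244e-04,
        -5.78109509e-04],
       [ 1.67342623e-04,  3.21365600e-01, -9.46955185e-01,
        -1.31226806e-01],
       [ 0.00000000e+00,  0.00000000e+00,  0.00000000e+00,
         1.00000000e+00]])}
```

View pics/top.png

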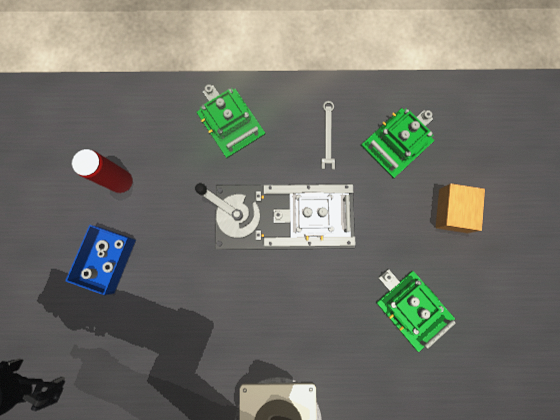

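View pics/side.png

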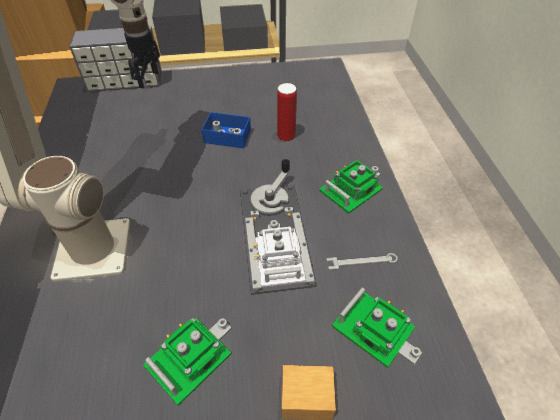

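The top view shows the aluminium plate in the dock at (315,215), with the cam pivot near (238,213), the black knob near (201,188) and the handle bar near (348,213). Plate candidates at top-view pixels:
- Aluminium plate at (315,215): chosen, because it is the aluminium one and sits in the guides.
- Green look-alikes at (230,121), (398,143) and (416,310): rejected.

Next I'll crop in close to check that choice and work out coarse positions.

Run:
```python
from h import *
im=cv2.imread('pics/top.png')[165:265,185:365]
cv2.imwrite('pics/crop.png',cv2.resize(im,None,fx=4.4,fy=4.4,interpolation=cv2.INTER_CUBIC))
cm=cam('top')
for n,u,v,z in [('knob',201,188,.094),('pivot',238,213,.052),('bar',348,213,.064),('stud',280,215,.038),('rearL',353,187,.02),('rearR',353,245,.02)]:
    print(n,atz(cm,u,v,z).round(4))
o=bot.get_obs();print(R.from_quat(o['tool_rot']).as_matrix().round(3),o['eef_pos'])
```

```text
knob [0.5842 0.1895 0.094 ]
pivot [0.526  0.1005 0.052 ]
bar [ 0.5224 -0.1832  0.064 ]
stud [ 0.5219 -0.0086  0.038 ]
rearL [ 0.5996 -0.207   0.02  ]
rearR [ 0.4429 -0.2012  0.02  ]
[[-0.928  0.373 -0.   ]
 [ 0.373  0.928 -0.   ]
 [ 0.    -0.    -1.   ]] [0.1862929  0.46398478 0.24230577]
```

View pics/crop.png

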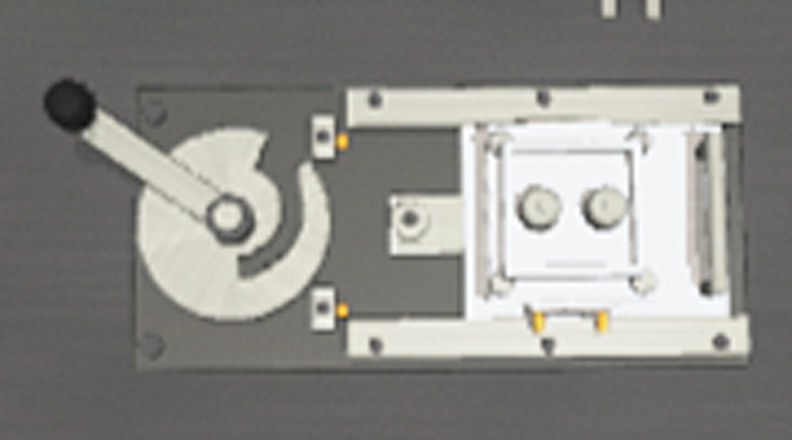

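The crop confirms the aluminium plate: it sits in the guides, with its stud at crop (410,220), the handle bar at (717,215), the knob at (70,103) and the lever about 1 rad from open. I'll move above the knob.

>>> drive_tool --rows '[{"dx": -9.4,"dy": -2.1,"wz": -15.8,"hand": 50},{"dx": -9.4,"dy": -2.1,"wz": -15.8,"hand": 50},{"dx": -9.4,"dy": -2.1,"wz": -15.8,"hand": 50},{"dx": -9.4,"dy": -2.1,"wz": -15.8,"hand": 50},{"dx": -9.4,"dy": -2.1,"wz": -15.8,"hand": 50},{"dx": -9.4,"dy": -2.1,"wz": -15.8,"hand": 50},{"dx": -9.4,"dy": -2.1,"wz": -15.8,"hand": 50},{"dx": -9.4,"dy": -2.1,"wz": -15.8,"hand": 50},{"dx": -9.4,"dy": -2.1,"wz": -15.8,"hand": 50},{"dx": -9.4,"dy": -2.1,"wz": -15.8,"hand": 50},{"dx": -9.4,"dy": -2.1,"wz": -15.8,"hand": 50},{"dx": -9.4,"dy": -2.1,"wz": -15.8,"hand": 50},{"dx": -9.4,"dy": -2.1,"wz": -15.8,"hand": 50},{"dx": -9.4,"dy": -2.1,"wz": -15.8,"hand": 50}]'

```text
invalid input at $.rows[0]: expected keys dx, dy, dz, wx, wy, wz, hand
```

Run:
```python
from h import *
o=bot.get_obs();print(o['clock'],o['eef_pos'],R.from_quat(o['tool_rot']).as_matrix().round(3),o['joint_pos'].round(2) if hasattr(o['joint_pos'],'round') else o['joint_pos'])
cm=cam('wrist');im=bot.camera('wrist');save(im,'w1')
for t in('cam_knob','cam_pivot','stud'):
    print(t,[(round(x['score'],2),np.round(x['extent']).tolist()) for x in bot.look_for('wrist',t)[:3]])
print('proj knob,pivot',proj(cm,[.584,.1895,.094]),proj(cm,[.526,.1005,.052]))
```

```text
1.2 [0.1862929  0.46398478 0.24230577] [[-0.928  0.373 -0.   ]
 [ 0.373  0.928 -0.   ]
 [ 0.    -0.    -1.   ]] [1.19 0.24 0.   1.34 0.   1.57]
cam_knob [(0.36, [352.0, 353.0, 103.0, 133.0])]
cam_pivot []
stud []
proj knob,pivot [190.84427576 581.58648581] [114.66776863 529.61769465]
```

View pics/w1.png

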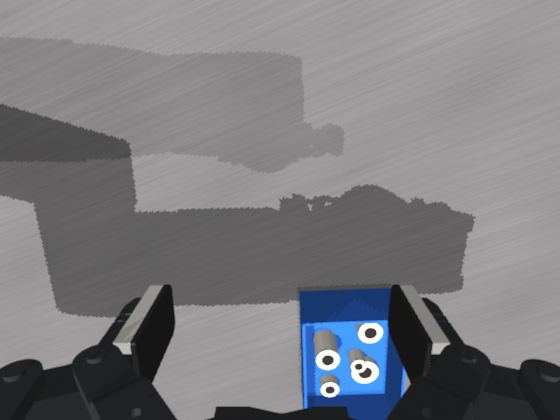

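The move was refused because every row needs all seven keys, so the arm hasn't moved. That picture only shows the blue bin at (355,350). I'll resend it.

>>> drive_tool --rows '[{"dx": -9.4,"dy": -2.1,"dz": 0,"wx": 0,"wy": 0,"wz": -15.8,"hand": 50},{"dx": -9.4,"dy": -2.1,"dz": 0,"wx": 0,"wy": 0,"wz": -15.8,"hand": 50},{"dx": -9.4,"dy": -2.1,"dz": 0,"wx": 0,"wy": 0,"wz": -15.8,"hand": 50},{"dx": -9.4,"dy": -2.1,"dz": 0,"wx": 0,"wy": 0,"wz": -15.8,"hand": 50},{"dx": -9.4,"dy": -2.1,"dz": 0,"wx": 0,"wy": 0,"wz": -15.8,"hand": 50},{"dx": -9.4,"dy": -2.1,"dz": 0,"wx": 0,"wy": 0,"wz": -15.8,"hand": 50},{"dx": -9.4,"dy": -2.1,"dz": 0,"wx": 0,"wy": 0,"wz": -15.8,"hand": 50},{"dx": -9.4,"dy": -2.1,"dz": 0,"wx": 0,"wy": 0,"wz": -15.8,"hand": 50},{"dx": -9.4,"dy": -2.1,"dz": 0,"wx": 0,"wy": 0,"wz": -15.8,"hand": 50},{"dx": -9.4,"dy": -2.1,"dz": 0,"wx": 0,"wy": 0,"wz": -15.8,"hand": 50},{"dx": -9.4,"dy": -2.1,"dz": 0,"wx": 0,"wy": 0,"wz": -15.8,"hand": 50},{"dx": -9.4,"dy": -2.1,"dz": 0,"wx": 0,"wy": 0,"wz": -15.8,"hand": 50},{"dx": -9.4,"dy": -2.1,"dz": 0,"wx": 0,"wy": 0,"wz": -15.8,"hand": 50},{"dx": -9.4,"dy": -2.1,"dz": 0,"wx": 0,"wy": 0,"wz": -15.8,"hand": 50}]'

```text
clock: 2.8
eef_pos: [0.5825, 0.1921, 0.2423]
tool_rot: [-0.478, 0.878, 0.0, -0.0]
ft_force: [0.2, -0.1, 0.9]
grip_width: 0.0501
grasp_force: 0.0
```

Run:
```python
from h import *
o=bot.get_obs();print(o['clock'],o['eef_pos'],R.from_quat(o['tool_rot']).as_matrix().round(3),o['joint_pos'])
cm=cam('wrist');im=bot.camera('wrist');save(im,'w2')
for t in('cam_knob','cam_pivot','stud'):
    print(t,[(round(x['score'],2),np.round(x['extent']).tolist()) for x in bot.look_for('wrist',t)[:3]])
print('proj knob,pivot',proj(cm,[.584,.1895,.094]),proj(cm,[.526,.1005,.052]))
```

```text
2.8 [0.58248744 0.1920715  0.24225517] [[-0.542 -0.84  -0.001]
 [-0.84   0.542  0.   ]
 [ 0.     0.001 -1.   ]] [ 3.18346486e-01  4.72689286e-01  3.40255665e-01  1.43907894e+00
  3.56121580e-04 -6.79454190e-01]
cam_knob [(0.61, [285.0, 107.0, 136.0, 214.0])]
cam_pivot [(0.89, [284.0, 108.0, 136.0, 216.0])]
stud [(0.89, [82.0, 229.0, 164.0, 198.0])]
proj knob,pivot [276.34730243 195.5820911 ] [277.03750398  51.0124336 ]
```

View pics/w2.png

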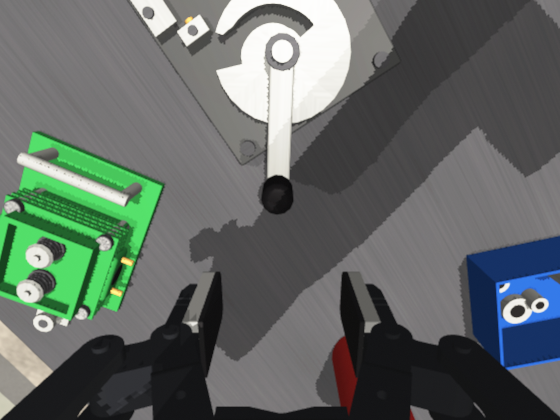

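The wrist view shows the knob top at about (278,198) and the pivot nut at (282,51), with the lever straight between them. Both agree with the coarse estimate.

Run:
```python
from h import *
cm=cam('wrist');o=bot.get_obs();p=np.array(o['eef_pos']);M=R.from_quat(o['tool_rot']).as_matrix()
k=atz(cm,278,198,.094);print('knob',k)
for z in(.052,.056,.06):
    q=atz(cm,282,51,z);d=k-q;print(z,q,np.hypot(*d[:2]),np.degrees(np.arctan2(d[1],d[0])))
t=np.array([k[0],k[1],.070]);print('move units',M.T@(t-p)/.05)
```

```text
knob [0.58432548 0.1923223  0.094     ]
0.052 [0.52307657 0.10290015 0.052     ] 0.10838703986206705 55.59115443125147
0.056 [0.52324483 0.10314646 0.056     ] 0.1080887439699389 55.59095666174971
0.06 [0.52341308 0.10339277 0.06      ] 0.10779044807910562 55.59075779764583
move units [-0.01602319 -0.02999359  3.45509454]
```

>>> drive_tool --rows '[{"dx": 0,"dy": 0,"dz": 1,"wx": 0,"wy": 0,"wz": 0,"hand": 50},{"dx": 0,"dy": 0,"dz": 2,"wx": 0,"wy": 0,"wz": 0,"hand": 50},{"dx": 0,"dy": 0,"dz": 2.8,"wx": 0,"wy": 0,"wz": 0,"hand": 50},{"dx": 0,"dy": 0,"dz": 3.4,"wx": 0,"wy": 0,"wz": 0,"hand": 50},{"dx": 0,"dy": 0,"dz": 3.4,"wx": 0,"wy": 0,"wz": 0,"hand": 50},{"dx": 0,"dy": 0,"dz": 3.4,"wx": 0,"wy": 0,"wz": 0,"hand": 20},{"dx": 0,"dy": 0,"dz": 3.4,"wx": 0,"wy": 0,"wz": 0,"hand": 20},{"dx": 0,"dy": 0,"dz": 3.4,"wx": 0,"wy": 0,"wz": 0,"hand": 20},{"dx": 0,"dy": 0,"dz": 3.4,"wx": 0,"wy": 0,"wz": 0,"hand": 20},{"dx": 0,"dy": 0,"dz": 3.4,"wx": 0,"wy": 0,"wz": 0,"hand": 20}]'

```text
clock: 4.0
eef_pos: [0.5849, 0.1921, 0.0748]
tool_rot: [-0.478, 0.878, -0.0, 0.002]
ft_force: [-0.4, 0.7, 6.5]
grip_width: 0.0245
grasp_force: 59.6
```

```bash
cat >> h.py <<'E'
PIV=np.array([.5225,.102])
def arc(angs,rad=.110,turn=True,ang0=None):
    """rows (dx,dy,wz) of arc about PIV starting from current pose"""
    o=bot.get_obs();p=np.array(o['eef_pos']);M=R.from_quat(o['tool_rot']).as_matrix()
    a0=np.degrees(np.arctan2(*(p[:2]-PIV)[::-1])) if ang0 is None else ang0
    print('angle now',a0,'radius',np.hypot(*(p[:2]-PIV)),o['ft_force'],o['grip_width'],o['grasp_force'],o['clock'])
    for a in angs:
        t=np.r_[PIV+rad*np.array([np.cos(np.radians(a)),np.sin(np.radians(a))]),p[2]]
        print(a,(M.T@(t-p)/.05).round(2),'wz',round(-(a-a0)/5,2))
E
python3 - <<'E'
from h import *
arc(range(50,-8,-6),.109)
E
```

```text
angle now 55.30765992188053 radius 0.10963698615685258 [-0.44604756  0.74086977  6.53468031] 0.024517435733463704 59.633172154426575 4.0
50 [ 0.03 -0.2   0.  ] wz 1.06
44 [ 0.07 -0.43  0.  ] wz 2.26
38 [ 0.13 -0.64  0.  ] wz 3.46
32 [ 0.22 -0.86  0.  ] wz 4.66
26 [ 0.33 -1.06  0.  ] wz 5.86
20 [ 0.45 -1.25  0.  ] wz 7.06
14 [ 0.6  -1.42  0.  ] wz 8.26
8 [ 0.77 -1.58  0.  ] wz 9.46
2 [ 0.95 -1.72  0.  ] wz 10.66
-4 [ 1.14 -1.84  0.  ] wz 11.86
```

>>> drive_tool --rows '[{"dx": 0.03,"dy": -0.2,"dz": 0,"wx": 0,"wy": 0,"wz": 1,"hand": 20},{"dx": 0.07,"dy": -0.43,"dz": 0,"wx": 0,"wy": 0,"wz": 2.2,"hand": 20},{"dx": 0.13,"dy": -0.64,"dz": 0,"wx": 0,"wy": 0,"wz": 3.4,"hand": 20},{"dx": 0.22,"dy": -0.86,"dz": 0,"wx": 0,"wy": 0,"wz": 4.6,"hand": 20},{"dx": 0.33,"dy": -1.06,"dz": 0,"wx": 0,"wy": 0,"wz": 5.8,"hand": 20},{"dx": 0.45,"dy": -1.25,"dz": 0,"wx": 0,"wy": 0,"wz": 7,"hand": 20},{"dx": 0.6,"dy": -1.42,"dz": 0,"wx": 0,"wy": 0,"wz": 8.2,"hand": 20},{"dx": 0.77,"dy": -1.58,"dz": 0,"wx": 0,"wy": 0,"wz": 9.4,"hand": 20},{"dx": 0.95,"dy": -1.72,"dz": 0,"wx": 0,"wy": 0,"wz": 10.6,"hand": 20},{"dx": 0.95,"dy": -1.72,"dz": 0,"wx": 0,"wy": 0,"wz": 10.6,"hand": 20}]'

```text
clock: 5.0
eef_pos: [0.6322, 0.1046, 0.0748]
tool_rot: [-0.035, 0.999, 0.001, 0.003]
ft_force: [2.1, 2.2, 4.5]
grip_width: 0.0245
grasp_force: 59.9
```

Run:
```python
from h import *
arc([1,-1,-3,-5],.110)
```

```text
angle now 1.3662573957288544 radius 0.10975522426052751 [2.10007876 2.23179037 4.52882559] 0.024510904293828465 59.94656503200531 5.0
1 [-0.   -0.01  0.  ] wz 0.07
-1 [ 0.   -0.09 -0.  ] wz 0.47
-3 [ 0.01 -0.17 -0.  ] wz 0.87
-5 [ 0.02 -0.24 -0.  ] wz 1.27
```

Now I'll ease it onto the open end stop, watching the force.

>>> drive_tool --rows '[{"dx": 0,"dy": -0.05,"dz": 0,"wx": 0,"wy": 0,"wz": 0.2,"hand": 20},{"dx": 0,"dy": -0.09,"dz": 0,"wx": 0,"wy": 0,"wz": 0.4,"hand": 20},{"dx": 0,"dy": -0.09,"dz": 0,"wx": 0,"wy": 0,"wz": 0.4,"hand": 20}]'

```text
clock: 5.3
eef_pos: [0.6322, 0.1032, 0.0748]
tool_rot: [-0.021, 1.0, 0.002, 0.003]
ft_force: [0.9, 6.0, 6.1]
grip_width: 0.0244
grasp_force: 60.0
```

>>> drive_tool --rows '[{"dx": 0,"dy": -0.06,"dz": 0,"wx": 0,"wy": 0,"wz": 0,"hand": 20},{"dx": 0,"dy": -0.06,"dz": 0,"wx": 0,"wy": 0,"wz": 0,"hand": 20}]'

```text
clock: 5.5
eef_pos: [0.6322, 0.103, 0.0748]
tool_rot: [-0.022, 1.0, 0.005, 0.003]
ft_force: [1.2, 13.7, 5.7]
grip_width: 0.0241
grasp_force: 60.3
```

The lever is hard on the open stop: 13.7 N and no further motion. I'll release, rise and go above the rear of the handle.

>>> drive_tool --rows '[{"dx": 0,"dy": 0.05,"dz": 0,"wx": 0,"wy": 0,"wz": 0,"hand": 55},{"dx": 0,"dy": 0.05,"dz": 0,"wx": 0,"wy": 0,"wz": 0,"hand": 55},{"dx": 0,"dy": 0.05,"dz": 0,"wx": 0,"wy": 0,"wz": 0,"hand": 55},{"dx": 0,"dy": 0.05,"dz": -0.8,"wx": 0,"wy": 0,"wz": 0,"hand": 55},{"dx": 0,"dy": 0.05,"dz": -1.6,"wx": 0,"wy": 0,"wz": 0,"hand": 55},{"dx": 0,"dy": 0.05,"dz": -2.5,"wx": 0,"wy": 0,"wz": 0,"hand": 40},{"dx": 2.5,"dy": -6.5,"dz": -2.5,"wx": 0,"wy": 0,"wz": 0.5,"hand": 0},{"dx": 2.5,"dy": -6.5,"dz": -2.5,"wx": 0,"wy": 0,"wz": 0.5,"hand": 0},{"dx": 2.5,"dy": -6.5,"dz": -2.5,"wx": 0,"wy": 0,"wz": 0.5,"hand": 0},{"dx": 2.5,"dy": -6.5,"dz": -2.5,"wx": 0,"wy": 0,"wz": 0.5,"hand": 0},{"dx": 2.5,"dy": -6.5,"dz": -2.5,"wx": 0,"wy": 0,"wz": 0.5,"hand": 0},{"dx": 2.5,"dy": -6.5,"dz": -2.5,"wx": 0,"wy": 0,"wz": 0.5,"hand": 0},{"dx": 2.5,"dy": -6.5,"dz": -2.5,"wx": 0,"wy": 0,"wz": 0.5,"hand": 0},{"dx": 2.5,"dy": -6.5,"dz": -2.5,"wx": 0,"wy": 0,"wz": 0.5,"hand": 0},{"dx": 2.5,"dy": -6.5,"dz": -2.5,"wx": 0,"wy": 0,"wz": 0.5,"hand": 0}]'

```text
clock: 7.0
eef_pos: [0.5162, -0.2338, 0.197]
tool_rot: [0.005, 1.0, 0.0, -0.0]
ft_force: [-0.0, 0.4, 0.4]
grip_width: -0.0002
grasp_force: 0.0
```

Run:
```python
from h import *
o=bot.get_obs();print(o['clock'],o['eef_pos'],R.from_quat(o['tool_rot']).as_matrix().round(3),o['ft_force'])
cm=cam('wrist');im=bot.camera('wrist');save(im,'w3');t=bot.camera('top')[160:260,180:360]
save(np.hstack([im[60:,:],]),'w3')
big=cv2.resize(t,(540,300),interpolation=cv2.INTER_CUBIC);
out=np.zeros((600,560,3),np.uint8);out[:294]=cv2.resize(im,(392,294)).repeat(1,1)[:,:,:] if False else 0
out[:300,:540]=big;out[300:600,:400]=cv2.resize(im,(400,300));save(out,'m3')
print(proj(cm,[.5224,-.1832,.064]))
```

```text
7.0 [ 0.51622046 -0.23376937  0.19703322] [[-1.     0.01  -0.001]
 [ 0.01   1.     0.   ]
 [ 0.001  0.    -1.   ]] [-0.01537583  0.37226034  0.42913452]
[349.57704503 210.88823993]
```

View pics/m3.png

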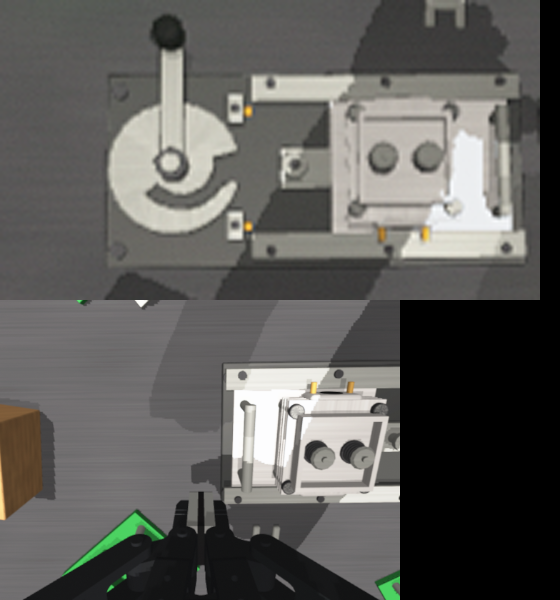

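The cam is open with its mouth facing the stud. In the wrist view the bar centre is at about (348,208), as predicted. I'll descend behind the bar and start pushing.

>>> drive_tool --rows '[{"dx": -0.15,"dy": 0,"dz": 0.9,"wx": 0,"wy": 0,"wz": 0,"hand": 0},{"dx": -0.15,"dy": 0,"dz": 1.8,"wx": 0,"wy": 0,"wz": 0,"hand": 0},{"dx": -0.15,"dy": 0,"dz": 2.5,"wx": 0,"wy": 0,"wz": 0,"hand": 0},{"dx": -0.15,"dy": 0,"dz": 2.75,"wx": 0,"wy": 0,"wz": 0,"hand": 0},{"dx": -0.15,"dy": 0,"dz": 2.75,"wx": 0,"wy": 0,"wz": 0,"hand": 0},{"dx": -0.15,"dy": 0.2,"dz": 2.75,"wx": 0,"wy": 0,"wz": 0,"hand": 0},{"dx": -0.15,"dy": 0.4,"dz": 2.75,"wx": 0,"wy": 0,"wz": 0,"hand": 0},{"dx": -0.15,"dy": 0.6,"dz": 2.75,"wx": 0,"wy": 0,"wz": 0,"hand": 0},{"dx": -0.15,"dy": 0.8,"dz": 2.75,"wx": 0,"wy": 0,"wz": 0,"hand": 0},{"dx": -0.15,"dy": 0.8,"dz": 2.75,"wx": 0,"wy": 0,"wz": 0,"hand": 0}]'

```text
clock: 8.1
eef_pos: [0.5256, -0.1905, 0.0608]
tool_rot: [0.002, 1.0, 0.0, 0.001]
ft_force: [-0.1, -0.2, -0.2]
grip_width: -0.0002
grasp_force: 0.0
```

>>> drive_tool --rows '[{"dx": 0,"dy": 0.15,"dz": 0,"wx": 0,"wy": 0,"wz": 0,"hand": 0},{"dx": 0,"dy": 0.3,"dz": 0,"wx": 0,"wy": 0,"wz": 0,"hand": 0},{"dx": 0,"dy": 0.45,"dz": 0,"wx": 0,"wy": 0,"wz": 0,"hand": 0}]'

```text
clock: 8.4
eef_pos: [0.5255, -0.1695, 0.0601]
tool_rot: [0.004, 1.0, -0.0, 0.0]
ft_force: [0.6, -1.9, 2.3]
grip_width: 0.0001
grasp_force: 1.4
```

Run:
```python
from h import *
cm=cam('wrist')
o=bot.get_obs();print(o['clock'],o['eef_pos'],o['ft_force'])
im=bot.camera('wrist');t=bot.camera('top')[160:260,180:360]
out=np.zeros((600,560,3),np.uint8)
out[:300,:540]=cv2.resize(t,(540,300),interpolation=cv2.INTER_CUBIC);out[300:600,:400]=cv2.resize(im,(400,300));save(out,'m4')
```

```text
8.4 [ 0.5255046  -0.16950437  0.0601297 ] [ 0.57216963 -1.94066247  2.3283773 ]
```

View pics/m4.png

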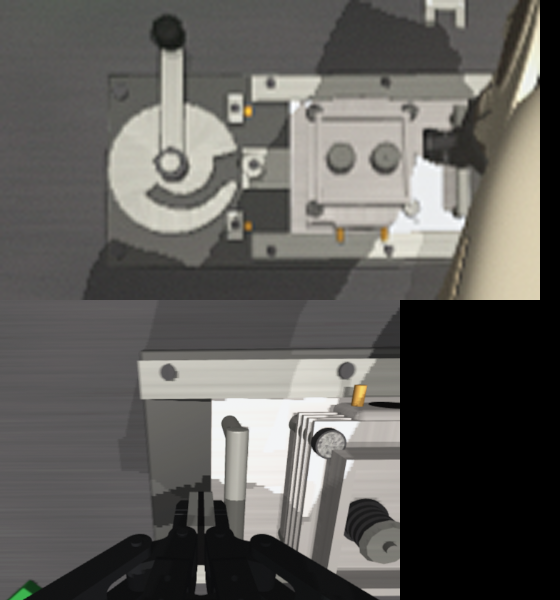

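The stud has moved to composite (254,165), about 24 mm of travel, and is lined up with the cam mouth. Roughly 42 mm remains.

>>> drive_tool --rows '[{"dx": 0,"dy": 0.15,"dz": 0,"wx": 0,"wy": 0,"wz": 0,"hand": 0},{"dx": 0,"dy": 0.3,"dz": 0,"wx": 0,"wy": 0,"wz": 0,"hand": 0},{"dx": 0,"dy": 0.4,"dz": 0,"wx": 0,"wy": 0,"wz": 0,"hand": 0},{"dx": 0,"dy": 0.5,"dz": 0,"wx": 0,"wy": 0,"wz": 0,"hand": 0},{"dx": 0,"dy": 0.6,"dz": 0,"wx": 0,"wy": 0,"wz": 0,"hand": 0},{"dx": 0,"dy": 0.66,"dz": 0,"wx": 0,"wy": 0,"wz": 0,"hand": 0}]'

```text
clock: 9.1
eef_pos: [0.5254, -0.1361, 0.0598]
tool_rot: [0.003, 1.0, -0.0, -0.0]
ft_force: [0.3, -4.4, -1.7]
grip_width: -0.0001
grasp_force: 2.6
```

>>> drive_tool --rows '[{"dx": 0,"dy": 0.04,"dz": 0,"wx": 0,"wy": 0,"wz": 0,"hand": 0},{"dx": 0,"dy": 0.08,"dz": 0,"wx": 0,"wy": 0,"wz": 0,"hand": 0}]'

```text
clock: 9.3
eef_pos: [0.5256, -0.1356, 0.06]
tool_rot: [0.004, 1.0, -0.004, 0.0]
ft_force: [-0.6, -13.8, -1.6]
grip_width: -0.0001
grasp_force: 5.7
```

>>> drive_tool --rows '[{"dx": 0,"dy": 0.04,"dz": 0,"wx": 0,"wy": 0,"wz": 0,"hand": 0},{"dx": 0,"dy": 0.07,"dz": 0,"wx": 0,"wy": 0,"wz": 0,"hand": 0}]'

```text
clock: 9.5
eef_pos: [0.5262, -0.1351, 0.0604]
tool_rot: [0.005, 1.0, -0.007, 0.001]
ft_force: [0.3, -19.2, -1.7]
grip_width: -0.0001
grasp_force: 8.9
```

It has stopped at 19 N. I'll check where the stud is relative to the slot.

Run:
```python
from h import *
t=bot.camera('top')[175:250,205:305]
save(cv2.resize(t,(800,600),interpolation=cv2.INTER_CUBIC),'m5')
```

```text
(no output)
```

View pics/m5.png

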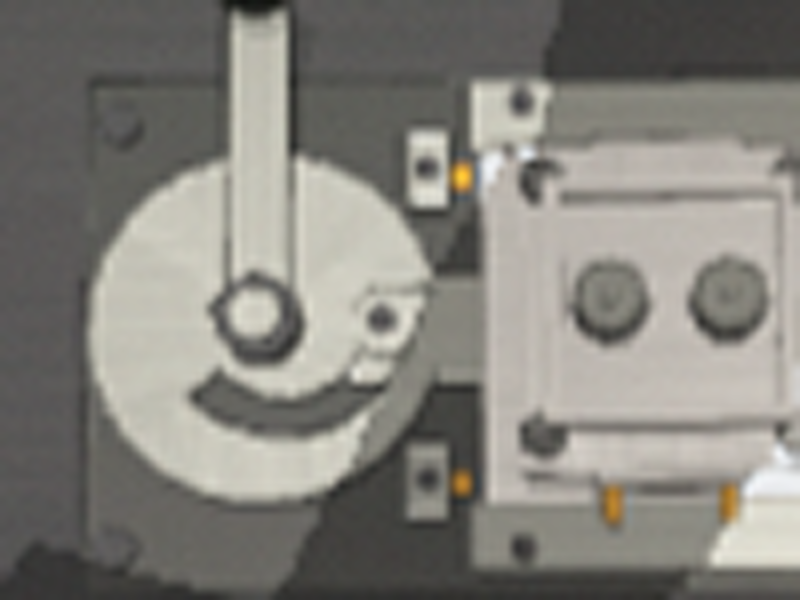

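The stud head at crop (381,320) lies about 40 mm from the disc centre at (262,325), so it is fully in the mouth. I'll back off, rise and return to the knob.

>>> drive_tool --rows '[{"dx": 0,"dy": -0.3,"dz": 0,"wx": 0,"wy": 0,"wz": 0,"hand": 0},{"dx": 0,"dy": -0.5,"dz": 0,"wx": 0,"wy": 0,"wz": 0,"hand": 0},{"dx": 0,"dy": -0.5,"dz": -0.9,"wx": 0,"wy": 0,"wz": 0,"hand": 0},{"dx": 0,"dy": -0.5,"dz": -1.9,"wx": 0,"wy": 0,"wz": 0,"hand": 50},{"dx": -0.5,"dy": 0.2,"dz": -2.8,"wx": 0,"wy": 0,"wz": 0,"hand": 50},{"dx": -0.9,"dy": 1.2,"dz": -2.8,"wx": 0,"wy": 0,"wz": 0,"hand": 50},{"dx": -1.3,"dy": 2.1,"dz": -2.8,"wx": 0,"wy": 0,"wz": 0,"hand": 50},{"dx": -1.7,"dy": 3,"dz": -2.8,"wx": 0,"wy": 0,"wz": 0,"hand": 50},{"dx": -2.07,"dy": 3.9,"dz": -2.8,"wx": 0,"wy": 0,"wz": 0,"hand": 50},{"dx": -2.07,"dy": 4.78,"dz": -2.8,"wx": 0,"wy": 0,"wz": 0,"hand": 50},{"dx": -2.07,"dy": 4.78,"dz": -2.8,"wx": 0,"wy": 0,"wz": 0,"hand": 50},{"dx": -2.07,"dy": 4.78,"dz": -2.8,"wx": 0,"wy": 0,"wz": 0,"hand": 50}]'

```text
clock: 10.75
eef_pos: [0.63, 0.1113, 0.1991]
tool_rot: [0.001, 1.0, 0.0, -0.001]
ft_force: [0.4, -0.7, -0.4]
grip_width: 0.0501
grasp_force: 0.0
```

Run:
```python
from h import *
o=bot.get_obs();p=np.array(o['eef_pos']);M=R.from_quat(o['tool_rot']).as_matrix()
print(M.T@(np.array([.632,.103,.074])-p)/.05,p,o['ft_force'],o['grip_width'])
```

```text
[-0.04355401 -0.16722551  2.50137424] [0.6300491  0.11131252 0.19907571] [ 0.3824171  -0.65800747 -0.43860372] 0.05010535093668225
```

>>> drive_tool --rows '[{"dx": -0.04,"dy": -0.16,"dz": 0.4,"wx": 0,"wy": 0,"wz": 0,"hand": 50},{"dx": -0.04,"dy": -0.16,"dz": 1.3,"wx": 0,"wy": 0,"wz": 0,"hand": 50},{"dx": -0.04,"dy": -0.16,"dz": 2.1,"wx": 0,"wy": 0,"wz": 0,"hand": 50},{"dx": -0.04,"dy": -0.16,"dz": 2.5,"wx": 0,"wy": 0,"wz": 0,"hand": 50},{"dx": -0.04,"dy": -0.16,"dz": 2.5,"wx": 0,"wy": 0,"wz": 0,"hand": 20},{"dx": -0.04,"dy": -0.16,"dz": 2.5,"wx": 0,"wy": 0,"wz": 0,"hand": 20},{"dx": -0.04,"dy": -0.16,"dz": 2.5,"wx": 0,"wy": 0,"wz": 0,"hand": 20},{"dx": -0.04,"dy": -0.16,"dz": 2.5,"wx": 0,"wy": 0,"wz": 0,"hand": 20},{"dx": -0.04,"dy": -0.16,"dz": 2.5,"wx": 0,"wy": 0,"wz": 0,"hand": 20}]'

```text
clock: 11.65
eef_pos: [0.6308, 0.1033, 0.074]
tool_rot: [0.003, 1.0, 0.003, -0.002]
ft_force: [-1.1, 7.8, -11.4]
grip_width: 0.0245
grasp_force: 59.7
```

Run:
```python
from h import *
arc(range(6,75,6),.110)
```

```text
angle now 0.6653696920135423 radius 0.1082978167532553 [ -1.13440114   7.78688598 -11.43981677] 0.02453423702600086 59.67674374580383 11.65
6 [-0.02  0.2   0.  ] wz -1.07
12 [0.02 0.43 0.  ] wz -2.27
18 [0.08 0.65 0.  ] wz -3.47
24 [0.16 0.87 0.01] wz -4.67
30 [0.27 1.07 0.01] wz -5.87
36 [0.39 1.27 0.01] wz -7.07
42 [0.54 1.44 0.01] wz -8.27
48 [0.7  1.61 0.01] wz -9.47
54 [0.88 1.75 0.01] wz -10.67
60 [1.08 1.87 0.01] wz -11.87
66 [1.28 1.98 0.02] wz -13.07
72 [1.5  2.06 0.02] wz -14.27
```

>>> drive_tool --rows '[{"dx": -0.02,"dy": 0.2,"dz": 0,"wx": 0,"wy": 0,"wz": -1,"hand": 20},{"dx": 0.02,"dy": 0.43,"dz": 0,"wx": 0,"wy": 0,"wz": -2.2,"hand": 20},{"dx": 0.08,"dy": 0.65,"dz": 0,"wx": 0,"wy": 0,"wz": -3.4,"hand": 20},{"dx": 0.16,"dy": 0.87,"dz": 0,"wx": 0,"wy": 0,"wz": -4.6,"hand": 20},{"dx": 0.27,"dy": 1.07,"dz": 0,"wx": 0,"wy": 0,"wz": -5.8,"hand": 20},{"dx": 0.39,"dy": 1.27,"dz": 0,"wx": 0,"wy": 0,"wz": -7,"hand": 20},{"dx": 0.54,"dy": 1.44,"dz": 0,"wx": 0,"wy": 0,"wz": -8.2,"hand": 20},{"dx": 0.7,"dy": 1.61,"dz": 0,"wx": 0,"wy": 0,"wz": -9.4,"hand": 20},{"dx": 0.88,"dy": 1.75,"dz": 0,"wx": 0,"wy": 0,"wz": -10.6,"hand": 20}]'

```text
clock: 12.55
eef_pos: [0.5896, 0.1877, 0.0741]
tool_rot: [-0.445, 0.896, -0.001, -0.0]
ft_force: [4.2, -0.5, -14.5]
grip_width: 0.0241
grasp_force: 59.6
```

Run:
```python
from h import *
arc(range(60,121,6),.110)
```

```text
angle now 51.96507617210041 radius 0.10884249406671806 [  4.22812413  -0.4622688  -14.51245784] 0.02410403737561791 59.56314504146576 12.55
60 [-0.01  0.31 -0.  ] wz -1.61
66 [ 0.03  0.53 -0.  ] wz -2.81
72 [ 0.1   0.76 -0.  ] wz -4.01
78 [ 0.19  0.97 -0.  ] wz -5.21
84 [ 0.29  1.17 -0.  ] wz -6.41
90 [ 0.42  1.36 -0.  ] wz -7.61
96 [ 0.57  1.54 -0.  ] wz -8.81
102 [ 0.74  1.7  -0.  ] wz -10.01
108 [ 0.92  1.84 -0.  ] wz -11.21
114 [ 1.12  1.96 -0.  ] wz -12.41
120 [ 1.32  2.06 -0.  ] wz -13.61
```

>>> drive_tool --rows '[{"dx": 0,"dy": 0.23,"dz": 0.02,"wx": 0,"wy": 0,"wz": -1.2,"hand": 20},{"dx": 0.03,"dy": 0.46,"dz": 0.02,"wx": 0,"wy": 0,"wz": -2.4,"hand": 20},{"dx": 0.1,"dy": 0.7,"dz": 0.02,"wx": 0,"wy": 0,"wz": -3.6,"hand": 20},{"dx": 0.19,"dy": 0.92,"dz": 0.02,"wx": 0,"wy": 0,"wz": -4.8,"hand": 20},{"dx": 0.29,"dy": 1.13,"dz": 0.02,"wx": 0,"wy": 0,"wz": -6,"hand": 20},{"dx": 0.42,"dy": 1.32,"dz": 0.02,"wx": 0,"wy": 0,"wz": -7.2,"hand": 20},{"dx": 0.57,"dy": 1.5,"dz": 0.02,"wx": 0,"wy": 0,"wz": -8.4,"hand": 20},{"dx": 0.74,"dy": 1.67,"dz": 0.02,"wx": 0,"wy": 0,"wz": -9.6,"hand": 20},{"dx": 0.92,"dy": 1.81,"dz": 0.02,"wx": 0,"wy": 0,"wz": -10.8,"hand": 20}]'

```text
clock: 13.45
eef_pos: [0.4919, 0.2049, 0.0742]
tool_rot: [0.803, -0.597, 0.003, -0.0]
ft_force: [9.1, -5.0, -15.3]
grip_width: 0.0244
grasp_force: 59.7
```

Run:
```python
from h import *
arc(range(108,127,3),.110)
```

```text
angle now 106.55500684859773 radius 0.10734589732294852 [  9.06405455  -4.96758138 -15.30651789] 0.02443918475160514 59.7082382440567 13.45
108 [-0.05  0.06 -0.  ] wz -0.29
111 [-0.05  0.17 -0.  ] wz -0.89
114 [-0.04  0.28 -0.  ] wz -1.49
117 [-0.02  0.4  -0.  ] wz -2.09
120 [ 0.01  0.51 -0.  ] wz -2.69
123 [ 0.03  0.62 -0.  ] wz -3.29
126 [ 0.07  0.73 -0.  ] wz -3.89
```

>>> drive_tool --rows '[{"dx": 0,"dy": 0.12,"dz": 0,"wx": 0,"wy": 0,"wz": -0.7,"hand": 20},{"dx": 0.01,"dy": 0.24,"dz": 0,"wx": 0,"wy": 0,"wz": -1.4,"hand": 20},{"dx": 0.03,"dy": 0.36,"dz": 0,"wx": 0,"wy": 0,"wz": -2,"hand": 20},{"dx": 0.05,"dy": 0.46,"dz": 0,"wx": 0,"wy": 0,"wz": -2.6,"hand": 20},{"dx": 0.05,"dy": 0.46,"dz": 0,"wx": 0,"wy": 0,"wz": -2.6,"hand": 20}]'

```text
clock: 13.95
eef_pos: [0.47, 0.1952, 0.0743]
tool_rot: [0.864, -0.504, 0.003, 0.001]
ft_force: [7.1, -5.5, -13.0]
grip_width: 0.0247
grasp_force: 61.4
```

Run:
```python
from h import *
arc(range(120,127,2),.108)
```

```text
angle now 119.40429851163039 radius 0.10697472839031905 [  7.07768707  -5.46377329 -12.99329019] 0.024682971446087026 61.3757586479187 13.95
120 [-0.02  0.02 -0.  ] wz -0.12
122 [-0.02  0.1  -0.  ] wz -0.52
124 [-0.01  0.17 -0.  ] wz -0.92
126 [-0.01  0.25 -0.  ] wz -1.32
```

>>> drive_tool --rows '[{"dx": 0,"dy": 0.06,"dz": 0,"wx": 0,"wy": 0,"wz": -0.3,"hand": 20},{"dx": 0,"dy": 0.12,"dz": 0,"wx": 0,"wy": 0,"wz": -0.5,"hand": 20},{"dx": 0,"dy": 0.12,"dz": 0,"wx": 0,"wy": 0,"wz": -0.5,"hand": 20}]'

```text
clock: 14.25
eef_pos: [0.4697, 0.1958, 0.0749]
tool_rot: [0.875, -0.485, 0.005, -0.004]
ft_force: [17.4, 2.8, -23.8]
grip_width: 0.024
grasp_force: 60.5
```

>>> drive_tool --rows '[{"dx": 0,"dy": 0.06,"dz": 0,"wx": 0,"wy": 0,"wz": -0.2,"hand": 20},{"dx": 0,"dy": 0.06,"dz": 0,"wx": 0,"wy": 0,"wz": -0.2,"hand": 20}]'

```text
clock: 14.45
eef_pos: [0.4695, 0.1961, 0.0753]
tool_rot: [0.879, -0.477, 0.006, -0.007]
ft_force: [22.5, 7.2, -29.3]
grip_width: 0.0244
grasp_force: 60.8
```

The lever is on the closed stop: the reaction jumped to 23 N with no further travel. I'll relax, release and rise.

>>> drive_tool --rows '[{"dx": 0,"dy": -0.1,"dz": 0,"wx": 0,"wy": 0,"wz": 0,"hand": 20},{"dx": 0,"dy": -0.1,"dz": 0,"wx": 0,"wy": 0,"wz": 0,"hand": 55},{"dx": 0,"dy": -0.1,"dz": 0,"wx": 0,"wy": 0,"wz": 0,"hand": 55},{"dx": 0,"dy": -0.1,"dz": 0,"wx": 0,"wy": 0,"wz": 0,"hand": 55},{"dx": 0,"dy": -0.1,"dz": -0.6,"wx": 0,"wy": 0,"wz": 0,"hand": 55},{"dx": 0,"dy": -0.1,"dz": -1.5,"wx": 0,"wy": 0,"wz": 0,"hand": 55},{"dx": 0,"dy": -0.1,"dz": -2.4,"wx": 0,"wy": 0,"wz": 0,"hand": 55},{"dx": -1,"dy": 0.5,"dz": -3.3,"wx": 0,"wy": 0,"wz": 0,"hand": 55},{"dx": -2,"dy": 1,"dz": -3.5,"wx": 0,"wy": 0,"wz": 0,"hand": 55},{"dx": -3,"dy": 1.5,"dz": -3.5,"wx": 0,"wy": 0,"wz": 0,"hand": 55},{"dx": -3,"dy": 1.5,"dz": -3.5,"wx": 0,"wy": 0,"wz": 0,"hand": 55},{"dx": -3,"dy": 1.5,"dz": -3.5,"wx": 0,"wy": 0,"wz": 0,"hand": 55}]'

```text
clock: 15.65
eef_pos: [0.3123, 0.2798, 0.2505]
tool_rot: [0.881, -0.474, -0.0, -0.001]
ft_force: [0.7, -0.7, -0.4]
grip_width: 0.0548
grasp_force: 0.0
```

Run:
```python
from h import *
t=bot.camera('top');save(t,'fin_full')
save(cv2.resize(t[165:255,190:325],(800,533),interpolation=cv2.INTER_CUBIC),'m6')
```

```text
(no output)
```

View pics/m6.png

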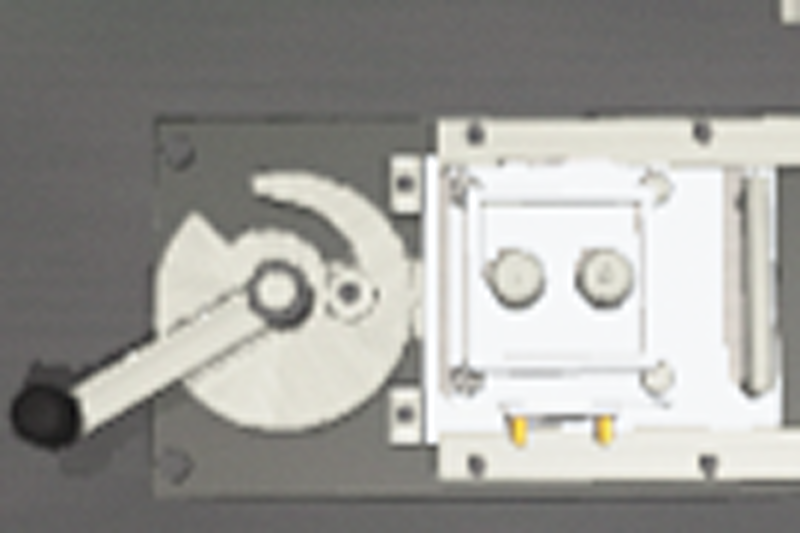

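The plate edge is flush with both stop blocks (crop x≈425), the ejector pins are pressed in, the stud sits inside the slot at (348,292), and the lever is fully round. The robot is clear of everything, so I'm handing in.

```bash
python3 -c "
from workcell import bot
print(bot.job_done())"
```

```text
the job is handed in; nothing more can be done
None
```

The plate is docked: the cam lever is on its closed stop, the plate sits flush against both stop blocks, the gripper is clear, no bystander was touched, and I handed the job in at about 16 s; no verdict came back.

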